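# Return the mixed-up wafer cassettes to their own load stations

## Task

The red, blue and yellow wafer cassettes have been left on one another's load stations: put each on the station whose end caps have its own colour, both locating holes down over the two pins and the cassette flat on the platform, and let go of it. Park one on the white spare station (pinned and released there too) to make room, and leave the spare empty again at the end. The cassettes are full of wafers, so keep them upright, lower them rather than drop them, never set one on the bench, and leave the tweezers, the vacuum pen and the round wafer box where they lie.

Things in the scene. Friction and masses are not known exactly. Their poses are not given: they have to be found in the camera images.
- cassette_blue: blue cassette full of dark wafers, 0.3 kg, 144 long (x) x 76 wide (y) x 100 high. Origin: centre of underside, z up. White handle bar along x over the middle: 108 long, 12 wide (y), 16 tall, its centre 92 above the origin, free on both sides; between its end legs all else ends 62 above the origin. Holes of diameter 12 through 10 thick end ears at x = +60 and -60, y = 0. Same either way round.
- cassette_red: red cassette full of dark wafers, 0.3 kg, 144 long (x) x 76 wide (y) x 100 high. Origin: centre of underside, z up. White handle bar along x over the middle: 108 long, 12 wide (y), 16 tall, its centre 92 above the origin, free on both sides; between its end legs all else ends 62 above the origin. Holes of diameter 12 through 10 thick end ears at x = +60 and -60, y = 0. Same either way round.
- cassette_yellow: yellow cassette full of dark wafers, 0.3 kg, 144 long (x) x 76 wide (y) x 100 high. Origin: centre of underside, z up. White handle bar along x over the middle: 108 long, 12 wide (y), 16 tall, its centre 92 above the origin, free on both sides; between its end legs all else ends 62 above the origin. Holes of diameter 12 through 10 thick end ears at x = +60 and -60, y = 0. Same either way round.
- station_blue: fixed load station with blue end caps, place of the blue cassette; 176 long (x) x 88 wide (y). Origin: centre of underside, on the bench; dark platform 40 above it; end caps 15 long at both x ends. Two steel pins at x = +60 and -60, y = 0: diameter 8, tapered to 3 at the tip, 14.5 tall. A seated cassette has its origin 40 above this one, x axes parallel either way round, play about 2.
- station_red: fixed load station with red end caps, place of the red cassette; 176 long (x) x 88 wide (y). Origin: centre of underside, on the bench; dark platform 40 above it; end caps 15 long at both x ends. Two steel pins at x = +60 and -60, y = 0: diameter 8, tapered to 3 at the tip, 14.5 tall. A seated cassette has its origin 40 above this one, x axes parallel either way round, play about 2.
- station_yellow: fixed load station with yellow end caps, place of the yellow cassette; 176 long (x) x 88 wide (y). Origin: centre of underside, on the bench; dark platform 40 above it; end caps 15 long at both x ends. Two steel pins at x = +60 and -60, y = 0: diameter 8, tapered to 3 at the tip, 14.5 tall. A seated cassette has its origin 40 above this one, x axes parallel either way round, play about 2.
- station_spare: fixed load station with white end caps, the empty spare; 176 long (x) x 88 wide (y). Origin: centre of underside, on the bench; dark platform 40 above it; end caps 15 long at both x ends. Two steel pins at x = +60 and -60, y = 0: diameter 8, tapered to 3 at the tip, 14.5 tall. A seated cassette has its origin 40 above this one, x axes parallel either way round, play about 2.
- tweezers: bystander: steel wafer tweezers with black tips, 121 long (x), 14 wide, 12 high, lying loose on the bench; origin at the middle of the underside
- vacuum_pen: bystander: green vacuum pick-up pen, about 117 long (x), 12 wide, 14 high, lying loose on the bench; origin at the middle of the underside
- wafer_shipper: bystander: round white single-wafer box with a dark disc on top, 66 in diameter, 13 high, loose on the bench; origin at the centre of the underside

How it is judged:
By the outcome, as a careful person would: the job done as asked, in the order asked, and still so for the second after the job is handed in, with the robot touching nothing.
It also fails if it takes over 128 s, if anything falls off the work surface, if the arm or the gripper's body presses on something with over 40 N, if the wrist force passes 120 N, or if a joint passes its speed limit or range.

## Robot

A 6-joint arm with a two-finger parallel gripper is mounted at the origin on the work surface. World frame = base frame: x ahead of the robot, y to its left, z up, the work surface at z = 0. Lengths are in m, angles in degrees, forces in N, time in s.
With the tool pointing down it reaches from about 0.25 to 0.725 m from the base axis. Payload 9.7 kg.
Tool frame: the origin (TCP) lies midway between the tips of the shut fingers; the grasp point (between the pads) lies 19 mm behind it (bot.pinch_z is the distance from the TCP to the grasp point, in m); z points along the fingers, y is the line along which they close (so a half turn about z gives the same grasp; the last joint's range is limited). The gripper opens to 85 mm and grips with 20 to 120 N. Pads are 22 mm wide; open, the fingers measure 114 mm over their backs; the gripper's body (76 mm by 85 mm) begins 54 mm behind the grasp point. The pads swing forward as they close: fully open they stand 13 mm farther back than shut.
Start: joints at [-70.474, 4.979, 10.078, 95.1, 0, 90], TCP at [0.184, -0.518, 0.231] pointing down, gripper open.
Joint ranges: [-179.16, 179.16], [-48.56, 103.87], [-65.8, 70.77], [-126.05, 130.52], [-82.76, 87.17], [-180, 180]. Speed limits (degrees/s): [127.2, 127.2, 147.25, 180, 180, 180].

## Interface

Orientations are given as [roll, pitch, yaw] about the fixed x, y, z axes, in that order (R = Rz(yaw) Ry(pitch) Rx(roll)).
In Python, from workcell import sensors, camera, ticket, bot gives the robot as it stands.
- The arm moves only by the shell command python3 -m handwheel 'ROWS' [FORCE]. ROWS is a JSON object of lists of equal length, an entry for each row: "gripper": the opening, from -1 (shut) to 1 (fully open); "slide": the shift along the tool's x, y, z in mm, a list of three; "yaw": the turn about the tool's z in rad. A call has 1 to 8 rows; each row shifts and turns the commanded pose from where the row before left it, along the tool's axes as they then stand; what a row does not reach is not made up. A row lasts 1/12 s, in which the tool goes at most 41.7 mm and 7.16 degrees, less where a joint would pass 70% of its speed; a pose out of reach is approached as far as the arm can. A call is refused whole if a number of a shift passes 41.7 or a number of a turn 0.125, either way. A call with a gripper value outside its range is refused whole. The fingers move at their own pace and stop on an object; FORCE is the grip in N (left out, the last holds). Time passes only in rows, so rows that do not move let the fingers close. It gives the time, the measured TCP pose, the force, the opening and the grip force at its end, in the units of the state.
- sensors.get_obs(): the state, without advancing time (a new reading comes with each control period).
- camera(name): name is "side" or "top" or "wrist"; returns a dict with "img" (420x560x3 uint8, red, green, blue), "fx", "fy", "cx", "cy" (pixels), "R" (3x3) and "t" (3): a world point X has camera coordinates R X + t. Camera axes: x right, y down, z forward; pixel columns grow to the right and rows downward; lengths in m; the calibration is good to about 2 mm. A picture is of the moment at which its call begins. There is no depth.
- ticket.job_done(): hands the job in; it is judged then, once.
The state is a dict: "time": time; "q": joint angles; "qd": joint speeds; "joint_efforts": joint torques, N m; "ee_pos": TCP position; "tcp_rot": TCP orientation; "wrist_force": force on the tool from outside, world axes, zero at the start; "torque": the same for the moment, N m; "opening": finger opening in m; "grasp_force": force on a finger pad.
Only numpy, scipy, OpenCV 4.12 (cv2) and the standard library are available. Lean on these libraries where they do the work, as an engineer would, in place of code of your own. Each camera call takes 0.05 s, during which the arm holds its last target. There are 200 camera calls.

## Working session

There is one attempt and no reset: what is moved stays moved. The work goes in short steps, Python scripts to look and compute and a shell command to move; the robot and the scene stay as the last step left them, time stands still between calls to the robot, and variables do not carry over. Pictures are saved under pics/ and viewed, at most 14 in all, crops included, and the job is handed in when it is done.

```bash
mkdir -p pics; ls; python3 - <<'E'
from workcell import sensors,camera,bot
import cv2
print(sensors.get_obs(),bot.pinch_z)
for n in ("top","side"):
    c=camera(n);cv2.imwrite(f"pics/{n}0.png",c["img"][:,:,::-1]);print(n,c["fx"],c["fy"],c["cx"],c["cy"],c["R"],c["t"])
E
```

```text
pics
{'time': 0.0, 'q': array([-7.04736703e+01,  5.01098597e+00,  1.00342102e+01,  9.51008139e+01,
       -1.08104168e-03,  8.99993035e+01]), 'qd': array([ 0.0591291 , -0.04779621,  0.01452962,  0.03394451, -0.04334078,
       -0.01774039]), 'joint_efforts': array([ 7.10315926e-04, -5.20387459e+01,  4.64808583e+01,  1.61793520e-02,
        1.38636501e-04,  9.31706381e-06]), 'ee_pos': array([ 0.18374657, -0.51814358,  0.23058199]), 'tcp_rot': array([-1.79922410e+02,  1.08009749e-03,  1.95270276e+01]), 'wrist_force': array([0.19930204, 0.00177653, 0.02719329]), 'torque': array([ 0.0307213 , -0.02534184, -0.03579546]), 'grasp_force': 0.0, 'opening': 0.08558683329169067} 0.0187
top 515.1777135021745 515.1777135021745 275.8735372242074 207.33622573889306 [[-0.01386848 -0.9998154  -0.01329807]
 [-0.9942986   0.01519574 -0.10554332]
 [ 0.10572591  0.01175853 -0.99432579]] [0.02138453 0.52617487 1.08379774]
side 490.8171000465733 490.8171000465733 284.27961819254807 207.01831414506526 [[-0.76388644 -0.64523886 -0.01201345]
 [-0.48873988  0.59056623 -0.64215642]
 [ 0.42143901 -0.48466312 -0.76647949]] [0.40592497 0.27963395 1.02565378]
```

View pics/top0.png

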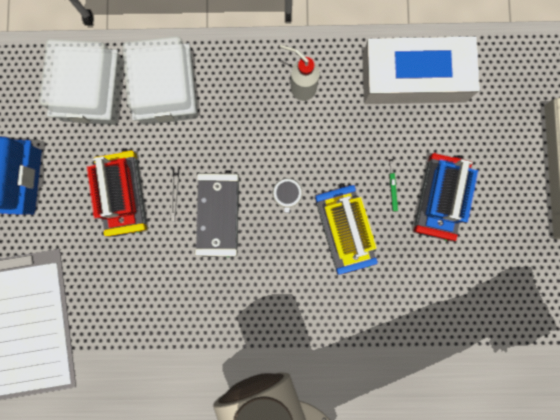

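View pics/side0.png

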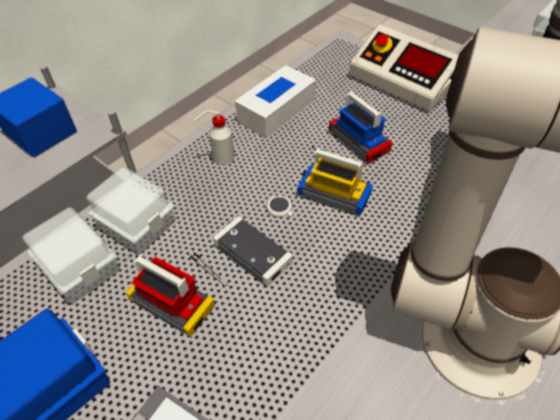

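```bash
cat > h.py <<'E'
import numpy as np, cv2
from workcell import sensors,camera,bot
def unproj(c,uv,z):
    d=c["R"].T@np.array([(uv[0]-c["cx"])/c["fx"],(uv[1]-c["cy"])/c["fy"],1]); o=-c["R"].T@c["t"]
    return o+d*(z-o[2])/d[2]
def proj(c,X):
    p=np.atleast_2d(X)@c["R"].T+c["t"]; return np.c_[p[:,0]/p[:,2]*c["fx"]+c["cx"],p[:,1]/p[:,2]*c["fy"]+c["cy"]]
def delta(x,y,yaw):
    "shift to target in present tool axes (tool down), mm, and yaw turn about tool z in rad"
    o=sensors.get_obs();a=np.radians(o["tcp_rot"][2]);d=np.array([x,y])-o["ee_pos"][:2]
    t=(yaw-o["tcp_rot"][2]+90)%180-90
    print("z",o["ee_pos"][2].round(4),"tool dx,dy mm",(1000*np.array([d@[np.cos(a),np.sin(a)],d@[np.sin(a),-np.cos(a)]])).round(1),"yaw rad",-np.radians(t).round(4),"t",o["time"])
E
python3 - <<'E'
from h import *
c=camera("top");im=c["img"][:,:,::-1]
W=lambda x,y:cv2.resize(im[y:y+100,x:x+130],(390,300),interpolation=cv2.INTER_CUBIC)
cv2.imwrite("pics/crop.png",np.vstack([np.hstack([W(55,145),W(155,165)]),np.hstack([W(285,180),W(385,145)])]))
E
```

```text
(no output)
```

View pics/crop.png

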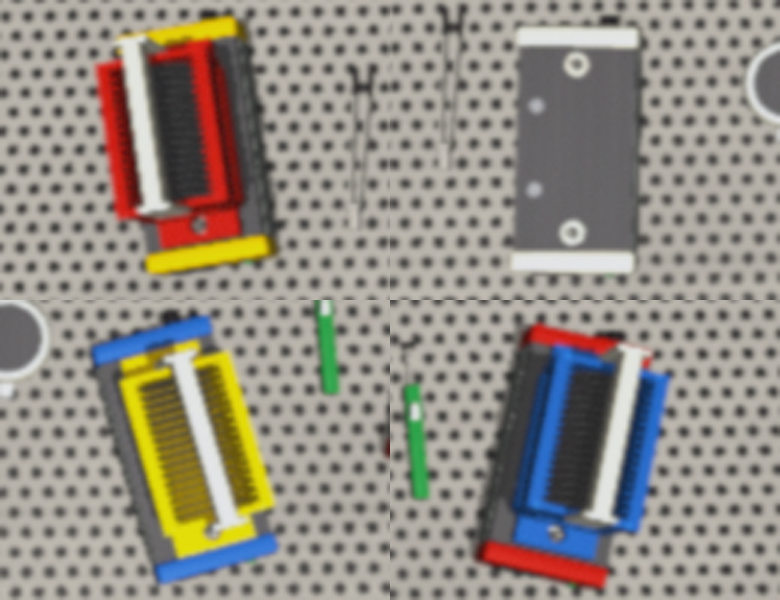

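The crops show the three handles as white bars and the two spare pins at crop (577,65) and (572,232). Red sits on the yellow station, yellow on blue, and blue on red.

```bash
python3 - <<'E'
from h import *
c=camera("top")
O={'red':(55,145,0,0),'spare':(155,165,390,0),'yellow':(285,180,0,300),'blue':(385,145,390,300)}
P={'red':((133,41),(155,208),.14),'yellow':((183,357),(230,527),.14),'blue':((633,350),(602,518),.14),'spare':((577,65),(572,232),.05)}
for k,(a,b,z) in P.items():
    o=O[k]; f=lambda p:unproj(c,((p[0]-o[2]+.5)/3-.5+o[0],(p[1]-o[3]+.5)/3-.5+o[1]),z)
    A,B=f(a),f(b);d=A-B;print(k,((A+B)/2).round(4),"len",np.linalg.norm(d).round(4),"yaw",np.degrees(np.arctan2(d[1],d[0])).round(2),"r",np.linalg.norm(((A+B)/2)[:2]).round(3))
w=camera("wrist");print({k:v for k,v in w.items() if k!='img'});print((-w["R"].T@w["t"]))
E
```

```text
red [0.5617 0.3508 0.14  ] len 0.1116 yaw 8.67 r 0.662
yellow [ 0.4744 -0.1366  0.14  ] len 0.1131 yaw 13.76 r 0.494
blue [ 0.5444 -0.3458  0.14  ] len 0.1121 yaw -13.19 r 0.645
spare [0.5118 0.1399 0.05  ] len 0.1183 yaw -1.8 r 0.531
{'fx': 342.20208979100505, 'fy': 342.20208979100505, 'cx': 280.30047432650514, 'cy': 212.13957948847045, 'R': array([[ 3.33918602e-01, -9.42601808e-01, -4.44793306e-04],
       [-9.03353975e-01, -3.20149654e-01,  2.85404617e-01],
       [-2.69165309e-01, -9.49001051e-02, -9.58407015e-01]]), 't': array([-0.54915934, -0.03533286,  0.38007942])}
[ 0.25376064 -0.49288081  0.37411068]
```

```bash
python3 -c "
from h import *
delta(.5444,-.3458,-13.19)"
```

```text
z 0.2309 tool dx,dy mm [397.5 -42. ] yaw rad 0.571 t 0.25
```

```bash
python3 -m handwheel '{"gripper":[1,1,1,1,1,1,1,1],"slide":[[30,-3,0],[34,-4,0],[34,-4,0],[34,-4,0],[34,-4,0],[34,-4,0],[34,-4,0],[34,-4,0]],"yaw":[0,0,0,0,0,0,0,0]}' 40
python3 -m handwheel '{"gripper":[1,1,1,1,1,1,1,1],"slide":[[34,-4,0],[34,-3,0],[34,-2,0],[30,-2,0],[0,0,0],[0,0,0],[0,0,0],[0,0,0]],"yaw":[0,0,0,0.095,0.119,0.119,0.119,0.119]}'
cat > look.py <<'E'
import sys
from h import *
c=camera("wrist");np.savez("w_"+sys.argv[1],**c);cv2.imwrite(f"pics/{sys.argv[1]}.png",c["img"][:,:,::-1])
delta(*map(float,sys.argv[2:5]))
E
python3 look.py wblue .5444 -.3458 -13.19
```

```text
time: 0.92
ee_pos: [0.4274, -0.3985, 0.2313]
tcp_rot: [180.0, 0.0, 19.5]
wrist_force: [-0.0, -1.2, 0.1]
opening: 0.0855
grasp_force: 0.0
time: 1.58
ee_pos: [0.5471, -0.3448, 0.2309]
tcp_rot: [-180.0, 0.0, -13.5]
wrist_force: [-0.5, 0.0, 0.2]
opening: 0.0857
grasp_force: 0.0
z 0.2309 tool dx,dy mm [-2.2  1.5] yaw rad -0.0142 t 1.6333
```

View pics/wblue.png

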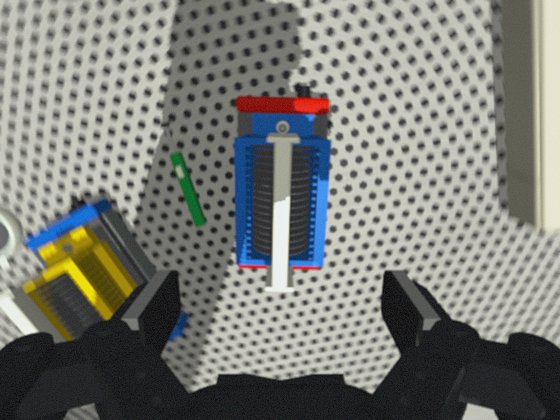

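The blue handle runs from about (283,138) to (280,290), with the far pin at (282,128). The fingers straddle the handle.

```bash
cat > px.py <<'E'
import sys
from h import *
# usage: px.py npz u1 v1 z1 u2 v2 z2
a=list(map(float,sys.argv[2:]));c=np.load("w_"+sys.argv[1]+".npz")
A,B=unproj(c,a[0:2],a[2]),unproj(c,a[3:5],a[5]);d=A-B
m=(A+B)/2;y=np.degrees(np.arctan2(d[1],d[0]));print(A.round(4),B.round(4),"mid",m.round(4),"len",np.linalg.norm(d).round(4),"yaw",y.round(2))
delta(m[0],m[1],y)
E
python3 px.py wblue 283 138 .14 280 290 .14
python3 px.py wblue 282 128 .054 280 290 .14
python3 - <<'E'
from h import *
c=np.load("w_wblue.npz");im=c["img"].astype(int)
for v in range(128,300,10): 
    r=im[v,260:305];g=np.where((r.min(1)>120)&(np.ptp(r,1)<40))[0]+260;print(v,g.min() if len(g) else 0,g.max() if len(g) else 0,end=' | ')
print(im[128:150,283].sum(1)//3, im[275:300,280].sum(1)//3)
E
```

```text
[ 0.6014 -0.3582  0.14  ] [ 0.4909 -0.3296  0.14  ] mid [ 0.5462 -0.3439  0.14  ] len 0.1141 yaw -14.54
z 0.2309 tool dx,dy mm [-1.  -0.8] yaw rad 0.0093 t 1.6333
[ 0.6037 -0.3585  0.054 ] [ 0.4909 -0.3296  0.14  ] mid [ 0.5473 -0.344   0.097 ] len 0.1447 yaw -14.41
z 0.2309 tool dx,dy mm [ 0.2 -0.9] yaw rad 0.0071 t 1.6333
128 277 287 | 138 267 298 | 148 275 290 | 158 275 290 | 168 275 289 | 178 275 289 | 188 274 289 | 198 274 289 | 208 273 289 | 218 273 289 | 228 273 288 | 238 272 288 | 248 272 288 | 258 272 288 | 268 271 287 | 278 260 304 | 288 262 304 | 298 260 304 | [111 106  86  92 112 125 115 111 117 139 158 162 164 162 159 159 163 162
 162 160 161 159] [238 238 238 237 238 238 237 237 237 237 238 238 237 239 239 238 227 203
 176 147 123 116 118 137 170]
```

```bash
python3 -m handwheel '{"gripper":[1,1,1,1,1,1,1,1],"slide":[[-1,-1,15],[0,0,25],[0,0,25],[0,0,25],[0,0,16],[0,0,10],[0,0,0],[0,0,0]],"yaw":[0.008,0,0,0,0,0,0,0]}' 40
python3 -m handwheel '{"gripper":[-1,-1,-1,-1,-1,-1,-1,-1],"slide":[[0,0,0],[0,0,0],[0,0,0],[0,0,0],[0,0,0],[0,0,0],[0,0,0],[0,0,0]],"yaw":[0,0,0,0,0,0,0,0]}' 40
```

```text
time: 2.3
ee_pos: [0.546, -0.3439, 0.1156]
tcp_rot: [-180.0, 0.0, -13.6]
wrist_force: [0.3, -0.8, 1.1]
opening: 0.0854
grasp_force: 0.0
time: 2.97
ee_pos: [0.5461, -0.3441, 0.1155]
tcp_rot: [180.0, -0.0, -13.7]
wrist_force: [0.3, -1.9, 1.4]
opening: 0.0114
grasp_force: 41.9
```

```bash
python3 -m handwheel '{"gripper":[-1,-1,-1,-1,-1,-1,-1,-1],"slide":[[0,0,-5],[0,0,-10],[0,0,-15],[0,0,-20],[0,0,-25],[0,0,-25],[0,0,-20],[0,0,-10]],"yaw":[0,0,0,0,0,0,0,0]}'
python3 -c "
from h import *
delta(.38,.144,-1.8)"
```

```text
time: 3.63
ee_pos: [0.5463, -0.344, 0.2491]
tcp_rot: [179.9, -0.2, -13.6]
wrist_force: [0.5, -0.3, -3.0]
opening: 0.0114
grasp_force: 41.4
z 0.2491 tool dx,dy mm [-276.7 -435. ] yaw rad -0.2067 t 3.6333
```

```bash
python3 -m handwheel '{"gripper":[-1,-1,-1,-1,-1,-1,-1,-1],"slide":[[-7,-11,0],[-13.5,-21.3,0],[-13.5,-21.3,0],[-13.5,-21.3,0],[-13.5,-21.3,0],[-13.5,-21.3,0],[-13.5,-21.3,0],[-13.5,-21.3,0]],"yaw":[0,0,0,0,0,0,0,0]}'
python3 -m handwheel '{"gripper":[-1,-1,-1,-1,-1,-1,-1,-1],"slide":[[-13.5,-21.3,0],[-13.5,-21.3,0],[-13.5,-21.3,0],[-13.5,-21.3,0],[-13.5,-21.3,0],[-13.5,-21.3,0],[-13.5,-21.3,0],[-13.5,-21.3,0]],"yaw":[0,0,0,0,0,0,0,0]}'
python3 -m handwheel '{"gripper":[-1,-1,-1,-1,-1,-1,-1,-1],"slide":[[-13.5,-21.3,0],[-13.5,-21.3,0],[-13.5,-21.3,0],[-13.5,-21.3,0],[-9,-14,0],[-4.2,-5.3,0],[0,0,0],[0,0,0]],"yaw":[0,0,0,0,-0.05,-0.06,-0.06,-0.036]}'
python3 -m handwheel '{"gripper":[-1,-1],"slide":[[0,0,0],[0,0,0]],"yaw":[0,0]}'
python3 look.py wspare .5118 .1399 -1.8
```

```text
time: 4.3
ee_pos: [0.4845, -0.1632, 0.246]
tcp_rot: [-180.0, -0.0, -13.7]
wrist_force: [1.2, -0.4, -2.7]
opening: 0.0113
grasp_force: 41.3
time: 4.97
ee_pos: [0.4011, -0.045, 0.2489]
tcp_rot: [-176.9, -0.0, -8.5]
wrist_force: [-0.2, 0.5, -2.7]
opening: 0.0112
grasp_force: 41.3
time: 5.63
ee_pos: [0.341, 0.0134, 0.2568]
tcp_rot: [-174.8, -1.2, 6.6]
wrist_force: [0.5, -1.2, -3.1]
opening: 0.0111
grasp_force: 41.4
time: 5.8
ee_pos: [0.3413, 0.0131, 0.2564]
tcp_rot: [-174.8, -1.1, 6.3]
wrist_force: [0.2, 0.1, -3.4]
opening: 0.0114
grasp_force: 41.4
z 0.2562 tool dx,dy mm [ 183.2 -107.6] yaw rad 0.1405 t 5.85
```

View pics/wspare.png

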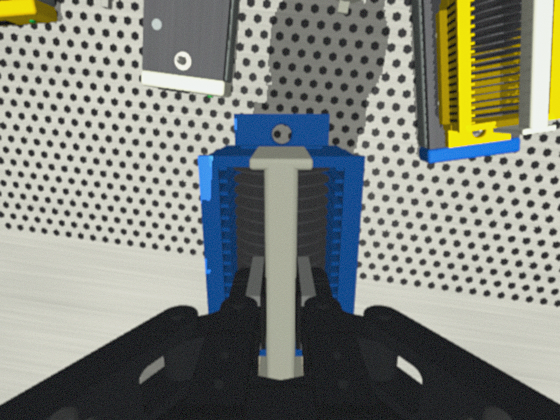

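The wrist picture shows the held cassette in the centre and the near spare pin at (182,60). The arm stopped short and tilted, so I'm checking the joints.

```bash
python3 -m handwheel '{"gripper":[-1,-1,-1,-1],"slide":[[5,-5,0],[10,-10,0],[10,-10,0],[10,-10,0]],"yaw":[0,0,0,0]}'; python3 -c "
from h import *
o=sensors.get_obs();print(o['q'],o['qd'])
delta(.5118,.1399,-1.8)"
```

```text
time: 6.18
ee_pos: [0.373, 0.0522, 0.2598]
tcp_rot: [-174.7, -1.1, 6.2]
wrist_force: [0.1, -0.3, -2.8]
opening: 0.0111
grasp_force: 41.3
[  3.96759205 -18.64316464  -8.17492127  99.61026532   5.29551873
 177.71529001] [19.95326794 15.05643548 12.41787504 -4.32920094 -0.30035533 19.5383342 ]
z 0.2598 tool dx,dy mm [147.5 -72. ] yaw rad 0.1404 t 6.1833
```

Joint 6 hit its +180 limit, because on this side the half-turned grasp is the right one, and that left a 5° roll in the commanded pose. I'll turn joint 6 down to its other limit and press the opposite roll out there, clear of everything.

```bash

python3 -m handwheel '{"gripper":[-1,-1,-1,-1,-1,-1,-1,-1],"slide":[[0,0,0],[0,0,0],[0,0,0],[0,0,0],[0,0,0],[0,0,0],[0,0,0],[0,0,0]],"yaw":[-0.04,-0.08,-0.12,-0.12,-0.12,-0.12,-0.12,-0.12]}'
python3 -m handwheel '{"gripper":[-1,-1,-1,-1,-1,-1,-1,-1],"slide":[[0,0,0],[0,0,0],[0,0,0],[0,0,0],[0,0,0],[0,0,0],[0,0,0],[0,0,0]],"yaw":[-0.12,-0.12,-0.12,-0.12,-0.12,-0.12,-0.12,-0.12]}'
python3 -m handwheel '{"gripper":[-1,-1,-1,-1,-1,-1,-1,-1],"slide":[[0,0,0],[0,0,0],[0,0,0],[0,0,0],[0,0,0],[0,0,0],[0,0,0],[0,0,0]],"yaw":[-0.12,-0.12,-0.12,-0.12,-0.12,-0.12,-0.12,-0.12]}'
python3 -c "
from h import *
o=sensors.get_obs();print(o['q'],o['time'],o['tcp_rot'],o['ee_pos'])"
```

```text
time: 6.85
ee_pos: [0.3726, 0.0518, 0.2596]
tcp_rot: [-177.3, -4.6, 54.7]
wrist_force: [0.1, 0.1, -2.9]
opening: 0.0111
grasp_force: 41.4
time: 7.52
ee_pos: [0.3726, 0.0518, 0.2596]
tcp_rot: [177.8, -4.9, 109.9]
wrist_force: [-0.5, 0.7, -3.3]
opening: 0.011
grasp_force: 41.4
time: 8.18
ee_pos: [0.3726, 0.0519, 0.2596]
tcp_rot: [174.7, -1.0, 164.8]
wrist_force: [0.4, 0.7, -3.1]
opening: 0.0111
grasp_force: 41.4
[  3.91240352 -18.67055192  -8.21350953  99.63395634   5.29724082
  19.15010033] 8.1833 [174.72535506  -0.95760759 164.84449071] [0.37262584 0.05185754 0.25961531]
```

```bash

python3 -m handwheel '{"gripper":[-1,-1,-1,-1,-1,-1,-1,-1],"slide":[[0,0,0],[0,0,0],[0,0,0],[0,0,0],[0,0,0],[0,0,0],[0,0,0],[0,0,0]],"yaw":[-0.12,-0.12,-0.12,-0.12,-0.12,-0.12,-0.12,-0.12]}' >/dev/null
python3 -m handwheel '{"gripper":[-1,-1,-1,-1,-1,-1,-1,-1],"slide":[[0,0,0],[0,0,0],[0,0,0],[0,0,0],[0,0,0],[0,0,0],[0,0,0],[0,0,0]],"yaw":[-0.12,-0.12,-0.12,-0.12,-0.12,-0.12,-0.12,-0.12]}' >/dev/null
python3 -m handwheel '{"gripper":[-1,-1,-1,-1,-1,-1,-1,-1],"slide":[[0,0,0],[0,0,0],[0,0,0],[0,0,0],[0,0,0],[0,0,0],[0,0,0],[0,0,0]],"yaw":[-0.12,-0.12,-0.12,-0.12,-0.12,-0.12,-0.12,-0.12]}'
python3 -m handwheel '{"gripper":[-1,-1,-1,-1,-1,-1,-1,-1],"slide":[[0,0,0],[0,0,0],[0,0,0],[0,0,0],[0,0,0],[0,0,0],[0,0,0],[0,0,0]],"yaw":[-0.12,-0.12,-0.12,-0.12,-0.1,-0.03,-0.03,-0.03]}'
python3 -c "
from h import *
o=sensors.get_obs();print(o['q'],o['time'],o['tcp_rot'],o['ee_pos'])"
```

```text
time: 10.18
ee_pos: [0.3726, 0.0518, 0.2596]
tcp_rot: [-175.2, 2.3, -30.1]
wrist_force: [-0.2, 0.3, -2.2]
opening: 0.011
grasp_force: 41.4
time: 10.85
ee_pos: [0.3708, 0.0684, 0.2596]
tcp_rot: [-175.5, -1.2, 6.8]
wrist_force: [0.1, -0.6, -3.3]
opening: 0.0114
grasp_force: 41.4
[   7.04260216  -18.88948089   -8.34267916   99.34642355    4.51409753
 -179.76510898] 10.85 [-175.48103374   -1.18188126    6.80838995] [0.37080772 0.06841063 0.25960408]
```

```bash

python3 -m handwheel '{"gripper":[-1,-1,-1,-1],"slide":[[0,10,0],[0,15,0],[0,15,0],[0,15,0]],"yaw":[0,0,0,0]}'
python3 -c "
from h import *
o=sensors.get_obs();print(o['q'],o['time'],o['tcp_rot'],o['ee_pos'])"
```

```text
time: 11.18
ee_pos: [0.3733, 0.0469, 0.2556]
tcp_rot: [-176.9, -1.2, 4.7]
wrist_force: [1.0, -0.8, -3.2]
opening: 0.0109
grasp_force: 41.3
[   4.83960397  -19.04913467   -8.86246221   99.00783415    3.05938482
 -179.90574384] 11.1833 [-176.93868252   -1.17380619    4.7454624 ] [0.37332586 0.04687408 0.25557563]
```

```bash

python3 -m handwheel '{"gripper":[-1,-1,-1,-1,-1],"slide":[[0,15,0],[0,15,0],[0,15,0],[0,15,0],[0,15,0]],"yaw":[0,0,0,0,0]}'
python3 -c "
from h import *
o=sensors.get_obs();print(o['q'],o['time'],o['tcp_rot'],o['ee_pos'])"
```

```text
time: 11.6
ee_pos: [0.3756, 0.0187, 0.2526]
tcp_rot: [-178.9, -1.2, 2.0]
wrist_force: [1.1, -0.2, -3.6]
opening: 0.0114
grasp_force: 41.3
[   2.01267162  -19.11546685   -9.20890241   98.73554389    1.11391527
 -179.9395101 ] 11.6 [-178.88484911   -1.16984395    1.95218055] [0.3756282  0.0187443  0.25259653]
```

```bash

python3 -m handwheel '{"gripper":[-1,-1,-1,-1],"slide":[[0,15,0],[0,8,0],[0,0,0],[0,0,0]],"yaw":[0,0,0,0]}'
python3 -c "
from h import *
o=sensors.get_obs();print(o['q'],o['time'],o['tcp_rot'],o['ee_pos'])"
```

```text
time: 11.93
ee_pos: [0.376, 0.0108, 0.2523]
tcp_rot: [-179.4, -1.2, 1.2]
wrist_force: [0.1, -0.0, -2.8]
opening: 0.0111
grasp_force: 41.3
[   1.21529034  -19.11446919   -9.23732271   98.7028275     0.56123747
 -179.94334778] 11.9333 [-179.43760157   -1.17376348    1.15862895] [0.37600742 0.01076891 0.25230002]
```

```bash

python3 -m handwheel '{"gripper":[-1,-1,-1,-1,-1,-1,-1,-1],"slide":[[0,15,0],[0,5,0],[0,0,0],[0,0,0],[0,0,0],[0,0,0],[0,0,0],[0,0,0]],"yaw":[0,0,0,0.06,0.12,0.12,0.12,0.12]}'
python3 -m handwheel '{"gripper":[-1,-1,-1,-1,-1,-1,-1,-1],"slide":[[0,0,0],[0,0,0],[0,0,0],[0,0,0],[0,0,0],[0,0,0],[0,0,0],[0,0,0]],"yaw":[0.12,0.12,0.12,0.12,0.12,0.12,0.12,0.12]}' >/dev/null
python3 -m handwheel '{"gripper":[-1,-1,-1,-1,-1,-1,-1,-1],"slide":[[0,0,0],[0,0,0],[0,0,0],[0,0,0],[0,0,0],[0,0,0],[0,0,0],[0,0,0]],"yaw":[0.12,0.12,0.12,0.12,0.12,0.12,0.12,0.12]}' >/dev/null
python3 -m handwheel '{"gripper":[-1,-1,-1,-1,-1,-1,-1,-1],"slide":[[0,0,0],[0,0,0],[0,0,0],[0,0,0],[0,0,0],[0,0,0],[0,0,0],[0,0,0]],"yaw":[0.12,0.12,0.12,0.12,0.12,0.05,0.0,0.0]}'
python3 -c "
from h import *
o=sensors.get_obs();print(o['q'],o['time'],o['tcp_rot'],o['ee_pos'])
delta(.5118,.1399,-1.8)"
```

```text
time: 12.6
ee_pos: [0.3762, 0.0034, 0.2521]
tcp_rot: [-179.4, -1.0, -30.9]
wrist_force: [-0.2, 0.2, -2.5]
opening: 0.0115
grasp_force: 41.3
time: 14.6
ee_pos: [0.3762, 0.0034, 0.2521]
tcp_rot: [-180.0, 1.2, -177.6]
wrist_force: [0.1, -0.4, -3.4]
opening: 0.0114
grasp_force: 41.3
[ 4.87017597e-01 -1.91030535e+01 -9.24879803e+00  9.86838904e+01
  3.29141580e-02 -1.86921014e+00] 14.6 [-179.99471626    1.17081589 -177.6433821 ] [0.37623573 0.00336183 0.25211146]
z 0.2521 tool dx,dy mm [-141.1  130.8] yaw rad 0.0725 t 14.6
```

```bash
python3 - <<'E'
from h import *
c=np.load("w_wspare.npz");im=c["img"][:,:,::-1]
cv2.imwrite("pics/z.png",np.hstack([cv2.resize(im[0:100,135:245],(440,400),interpolation=cv2.INTER_CUBIC)]))
for z in (.04,.05,.0545): print(unproj(c,(182,60),z))
print("cap corners",unproj(c,(142,84),.0),unproj(c,(223,94),.0),unproj(c,(142,72),.04),unproj(c,(224,82),.04))
E
```

```text
[0.45418761 0.14600115 0.04      ]
[0.45306542 0.14219897 0.05      ]
[0.45256043 0.14048799 0.0545    ]
cap corners [0.42869908 0.20728368 0.        ] [0.42777535 0.11266138 0.        ] [0.43878138 0.18745813 0.04      ] [0.43790985 0.10202795 0.04      ]
```

View pics/z.png

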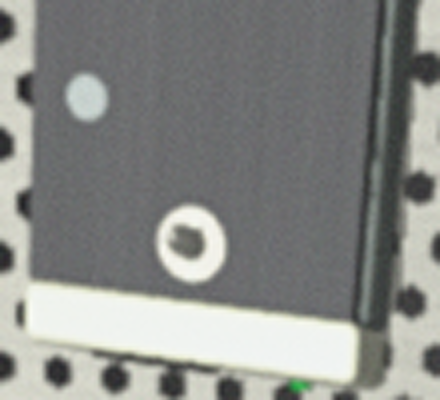

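The zoom shows the white ring around the near spare pin, flat on the platform at pixel (182.4,60.6), with the pin standing slightly up-left of its centre. The ring centres are therefore at z = 0.04.

```bash
python3 - <<'E'
from h import *
w=np.load("w_wspare.npz"); print(unproj(w,(182.4,60.6),.04))
c=camera("top");f=lambda u,v:unproj(c,((u-390+.5)/3-.5+155,(v+.5)/3-.5+165),.04)
A,B=f(577,65),f(572,232);d=A-B;print(A,B,(A+B)/2,np.linalg.norm(d),np.degrees(np.arctan2(d[1],d[0])))
A,B=f(577,29),f(572.5,271);d=A-B;print("caps",A,B,(A+B)/2,np.linalg.norm(d),np.degrees(np.arctan2(d[1],d[0])))
E
```

```text
[0.45367153 0.14557306 0.04      ]
[0.57243155 0.13935221 0.04      ] [0.45312729 0.14310905 0.04      ] [0.51277942 0.14123063 0.04      ] 0.1193633958896187 -1.8036250864966379
caps [0.59852254 0.13930553 0.04      ] [0.42563874 0.14279541 0.04      ] [0.51208064 0.14105047 0.04      ] 0.17291902724249597 -1.1564294324261963
```

```bash

python3 -m handwheel '{"gripper":[-1,-1,-1,-1,-1,-1,-1,-1],"slide":[[-10,10,0],[-22,20,0],[-26,25,0],[-26,25,0],[-26,25,0],[-20,18,0],[-10,10,0],[-1,0,0]],"yaw":[0,0,0,0,0,0.03,0.03,0.0125]}'
python3 -m handwheel '{"gripper":[-1],"slide":[[0,0,0]],"yaw":[0]}'
python3 -c "
from h import *
delta(.5115,.1424,-1.8);print(sensors.get_obs()['tcp_rot'])
c=camera('side');cv2.imwrite('pics/s1.png',cv2.resize(c['img'][130:330,150:350,::-1],(600,600)))"
```

```text
time: 15.32
ee_pos: [0.5136, 0.1434, 0.2535]
tcp_rot: [179.9, 1.1, 178.2]
wrist_force: [0.4, -0.6, -2.9]
opening: 0.0112
grasp_force: 41.3
time: 15.4
ee_pos: [0.5123, 0.1417, 0.2542]
tcp_rot: [180.0, 1.1, 178.2]
wrist_force: [-0.5, 0.5, -3.6]
opening: 0.0111
grasp_force: 41.3
z 0.2542 tool dx,dy mm [0.8 0.7] yaw rad -0.0002 t 15.4
[179.95912327   1.07532902 178.18894462]
```

View pics/s1.png

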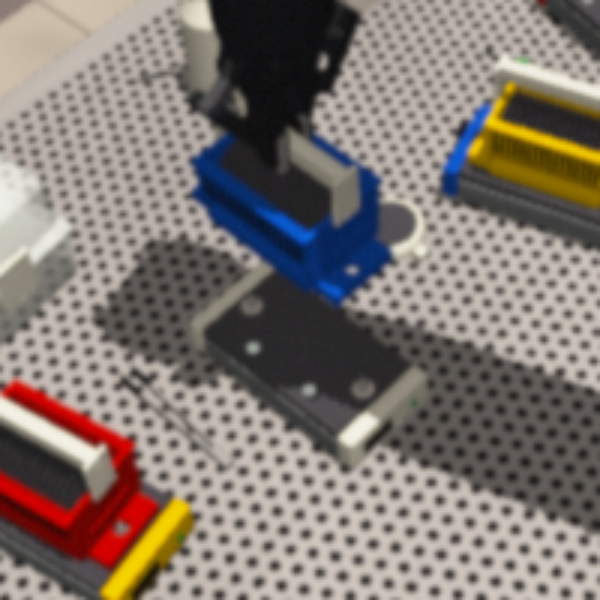

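```bash

python3 -m handwheel '{"gripper":[-1,-1,-1,-1,-1,-1,-1,-1],"slide":[[0.8,0.7,10],[0.4,0,18],[0.4,0,22],[0.5,0,22],[0.5,0,22],[0.4,0,16],[0.2,0,8],[0,0,2]],"yaw":[0,0,0,0,0,0,0,0]}'
python3 -m handwheel '{"gripper":[-1,-1],"slide":[[0,0,0],[0,0,0]],"yaw":[0,0]}'
python3 -c "
from h import *
delta(.5115,.1424,-1.8)"
```

```text
time: 16.12
ee_pos: [0.5104, 0.1414, 0.1339]
tcp_rot: [180.0, 1.1, 178.1]
wrist_force: [0.1, -0.4, -2.6]
opening: 0.0111
grasp_force: 41.3
time: 16.28
ee_pos: [0.5118, 0.1421, 0.1363]
tcp_rot: [179.9, 1.3, 178.1]
wrist_force: [-0.0, 0.2, -3.7]
opening: 0.0107
grasp_force: 41.3
z 0.1363 tool dx,dy mm [0.4 0.3] yaw rad -0.0021 t 16.2833
```

```bash

python3 -m handwheel '{"gripper":[-1,-1,-1,-1,-1],"slide":[[0,0,3],[0,0,3],[0,0,3],[0,0,2],[0,0,0]],"yaw":[0,0,0,0,0]}'
python3 -m handwheel '{"gripper":[-1,-1,-1,-1],"slide":[[0,0,2],[0,0,2],[0,0,2],[0,0,0]],"yaw":[0,0,0,0]}'
```

```text
time: 16.7
ee_pos: [0.5115, 0.1422, 0.1233]
tcp_rot: [179.9, 1.1, 178.1]
wrist_force: [0.3, 0.0, -3.4]
opening: 0.011
grasp_force: 41.3
time: 17.03
ee_pos: [0.5116, 0.1423, 0.1174]
tcp_rot: [179.9, 1.1, 178.1]
wrist_force: [-0.1, 0.4, -3.1]
opening: 0.0112
grasp_force: 41.3
```

No contact on the pins: 2 mm left, with no lateral force.

```bash

python3 -m handwheel '{"gripper":[-1,-1,-1,-1],"slide":[[0,0,1],[0,0,1],[0,0,0.5],[0,0,0]],"yaw":[0,0,0,0]}'
python3 -c "
from h import *
c=camera('side');cv2.imwrite('pics/s2.png',cv2.resize(c['img'][180:320,180:320,::-1],(560,560)))"
```

```text
time: 17.37
ee_pos: [0.5123, 0.1424, 0.1161]
tcp_rot: [179.9, 1.2, 178.1]
wrist_force: [1.3, 1.1, 2.9]
opening: 0.0111
grasp_force: 42.2
```

View pics/s2.png

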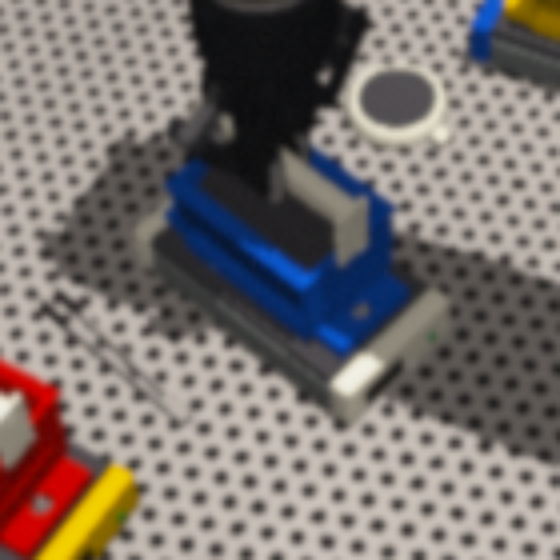

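Blue is on the spare with its ear flat against the platform. I'll press 1 mm more, release and rise.

```bash

python3 -m handwheel '{"gripper":[-1,-1,1,1,1,1,1,1],"slide":[[0,0,0.7],[0,0,0],[0,0,0],[0,0,0],[0,0,0],[0,0,0],[0,0,0],[0,0,0]],"yaw":[0,0,0,0,0,0,0,0]}'
python3 -m handwheel '{"gripper":[1,1,1,1,1,1],"slide":[[0,0,-10],[0,0,-20],[0,0,-30],[0,0,-30],[0,0,-20],[0,0,-10]],"yaw":[0,0,0,0,0,0]}'
python3 look.py wsp2 .563 .352 8.67
```

```text
time: 18.08
ee_pos: [0.5118, 0.1422, 0.1146]
tcp_rot: [179.9, 1.2, 178.1]
wrist_force: [0.3, -0.6, -0.2]
opening: 0.0821
grasp_force: 0.0
time: 18.58
ee_pos: [0.5101, 0.1424, 0.2386]
tcp_rot: [179.8, 1.4, 178.1]
wrist_force: [0.5, 0.0, -0.2]
opening: 0.0853
grasp_force: 0.0
z 0.2389 tool dx,dy mm [-45.7 211.2] yaw rad -0.1848 t 18.6333
```

View pics/wsp2.png

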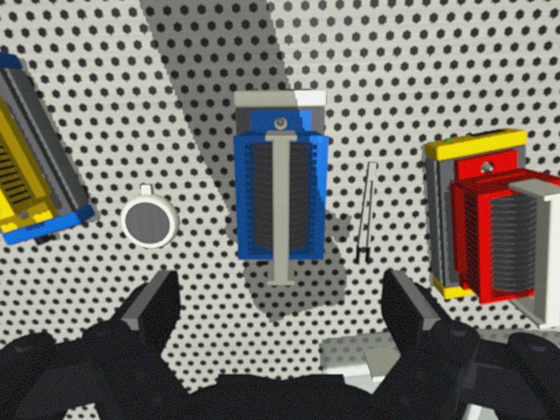

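Blue stands released on the spare, handle from (281,134) to (280,284). Next I go above red.

```bash

python3 px.py wsp2 281 134 .14 280 284 .14
python3 -m handwheel '{"gripper":[1,1,1,1,1,1,1,1],"slide":[[-3,15,0],[-6,27,0],[-7,33,0],[-8,36,0],[-8,36,0],[-7,33,0],[-4,20,0],[-3,11,0]],"yaw":[0,0,0,0,-0.05,-0.05,-0.05,-0.035]}'
python3 -m handwheel '{"gripper":[1,1],"slide":[[0,0,0],[0,0,0]],"yaw":[0,0]}'
python3 look.py wred .563 .352 8.67
```

```text
[0.4571 0.146  0.14  ] [0.5731 0.1414 0.14  ] mid [0.5151 0.1437 0.14  ] len 0.1161 yaw 177.71
z 0.2389 tool dx,dy mm [-4.8  1.5] yaw rad 0.0065 t 18.6333
time: 19.3
ee_pos: [0.5568, 0.3552, 0.2333]
tcp_rot: [-179.8, 1.0, -171.1]
wrist_force: [0.0, 0.3, -0.0]
opening: 0.0854
grasp_force: 0.0
time: 19.47
ee_pos: [0.5568, 0.3528, 0.2343]
tcp_rot: [-179.8, 1.0, -171.3]
wrist_force: [0.1, 0.1, 0.3]
opening: 0.0851
grasp_force: 0.0
z 0.2349 tool dx,dy mm [-6. -1.] yaw rad -0.0008 t 19.5167
```

View pics/wred.png

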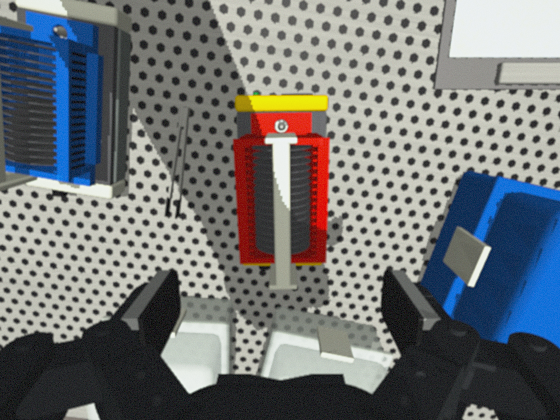

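Red handle runs from (281,138) to (282,288) with its pin at (281,126), centred between the fingers.

```bash

python3 px.py wred 281 138 .14 282 288 .14
python3 px.py wred 281 126.5 .052 282 288 .14
python3 px.py wsp2 280.5 124 .052 280 284 .14
python3 -c "
from h import *
c=np.load('w_wred.npz');print(proj(c,[.5568,.352,.14]))
"
```

```text
[0.5061 0.3461 0.14  ] [0.6193 0.3642 0.14  ] mid [0.5627 0.3551 0.14  ] len 0.1146 yaw -170.92
z 0.2349 tool dx,dy mm [-6.1  2.1] yaw rad -0.008 t 19.5167
[0.504  0.3456 0.052 ] [0.6193 0.3642 0.14  ] mid [0.5616 0.3549 0.096 ] len 0.1462 yaw -170.84
z 0.2349 tool dx,dy mm [-5.  2.] yaw rad -0.0094 t 19.5167
[0.4558 0.146  0.052 ] [0.5731 0.1414 0.14  ] mid [0.5144 0.1437 0.096 ] len 0.1467 yaw 177.77
z 0.2349 tool dx,dy mm [  73.3 -199.7] yaw rad 0.1894 t 19.5167
[[278.5009244  209.96574455]]
```

```bash

python3 -m handwheel '{"gripper":[1,1,1,1,1,1,1,1],"slide":[[-2.8,0.2,15],[0,0,25],[0,0,25],[0,0,25],[0,0,16],[0,0,10],[0,0,3],[0,0,0]],"yaw":[-0.004,0,0,0,0,0,0,0]}' 40
python3 -m handwheel '{"gripper":[-1,-1,-1,-1,-1,-1,-1,-1],"slide":[[0,0,0],[0,0,0],[0,0,0],[0,0,0],[0,0,0],[0,0,0],[0,0,0],[0,0,0]],"yaw":[0,0,0,0,0,0,0,0]}' 40
```

```text
time: 20.18
ee_pos: [0.5623, 0.3525, 0.1169]
tcp_rot: [-179.8, 1.1, -171.2]
wrist_force: [-0.9, -0.8, 0.0]
opening: 0.0852
grasp_force: 0.0
time: 20.85
ee_pos: [0.5624, 0.3535, 0.1171]
tcp_rot: [-179.9, 1.2, -171.1]
wrist_force: [-0.2, 1.4, 0.9]
opening: 0.011
grasp_force: 42.8
```

```bash
python3 -m handwheel '{"gripper":[-1,-1,-1,-1,-1,-1,-1,-1],"slide":[[0,0,-5],[0,0,-10],[0,0,-15],[0,0,-20],[0,0,-25],[0,0,-25],[0,0,-20],[0,0,-8]],"yaw":[0,0,0,0,0,0,0,0]}'
python3 -c "
from h import *
delta(.5465,-.344,-13.7)"
```

```text
time: 21.52
ee_pos: [0.5601, 0.3534, 0.249]
tcp_rot: [-180.0, 1.4, -171.1]
wrist_force: [0.2, 0.7, -2.4]
opening: 0.011
grasp_force: 42.2
z 0.249 tool dx,dy mm [ 121.4 -686.9] yaw rad 0.3945 t 21.5167
```

```bash

python3 -m handwheel '{"gripper":[-1,-1,-1,-1,-1,-1,-1,-1],"slide":[[2.5,-14,0],[5,-28.5,0],[5,-28.5,0],[5,-28.5,0],[5,-28.5,0],[5,-28.5,0],[5,-28.5,0],[5,-28.5,0]],"yaw":[0,0,0,0,0,0,0,0]}'
python3 -m handwheel '{"gripper":[-1,-1,-1,-1,-1,-1,-1,-1],"slide":[[5,-28.5,0],[5,-28.5,0],[5,-28.5,0],[5,-28.5,0],[5,-28.5,0],[5,-28.5,0],[5,-28.5,0],[5,-28.5,0]],"yaw":[0,0,0,0,0,0,0,0]}'
python3 -m handwheel '{"gripper":[-1,-1,-1,-1,-1,-1,-1,-1],"slide":[[5,-28.5,0],[5,-28.5,0],[5,-28.5,0],[5,-28.5,0],[5,-28.5,0],[5,-28.5,0],[5,-28.5,0],[4.5,-25,0]],"yaw":[0,0,0,0,0,0,0,0]}'
python3 -m handwheel '{"gripper":[-1,-1,-1,-1,-1,-1,-1,-1],"slide":[[3,-14,0],[1.4,-6.9,0],[0,0,0],[0,0,0],[0,0,0],[0,0,0],[0,0,0],[0,0,0]],"yaw":[0.04,0.08,0.1,0.1,0.06,0.014,0,0]}'
python3 -c "
from h import *
delta(.5465,-.344,-13.7);print(sensors.get_obs()['tcp_rot'],sensors.get_obs()['q'])
c=camera('side');cv2.imwrite('pics/s3.png',cv2.resize(c['img'][50:190,270:410,::-1],(560,560)))"
```

```text
time: 22.18
ee_pos: [0.5552, 0.1351, 0.2442]
tcp_rot: [-179.8, 1.1, -171.1]
wrist_force: [0.5, 0.2, -2.5]
opening: 0.0112
grasp_force: 42.2
time: 22.85
ee_pos: [0.551, -0.0963, 0.244]
tcp_rot: [-179.9, 1.1, -171.1]
wrist_force: [0.6, -0.5, -3.9]
opening: 0.011
grasp_force: 42.2
time: 23.52
ee_pos: [0.5468, -0.3246, 0.2435]
tcp_rot: [-179.9, 1.1, -171.1]
wrist_force: [0.5, 0.2, -3.2]
opening: 0.0112
grasp_force: 42.2
time: 24.18
ee_pos: [0.5459, -0.3439, 0.244]
tcp_rot: [179.7, 1.1, 166.4]
wrist_force: [-0.5, -0.5, -2.8]
opening: 0.0111
grasp_force: 42.3
z 0.244 tool dx,dy mm [-0.6  0.1] yaw rad 0.0023 t 24.1833
[179.6783596    1.10430546 166.42920961] [-32.50360381  18.12786881  26.80174812  97.73365183   0.66252695
 -18.93047689]
```

View pics/s3.png

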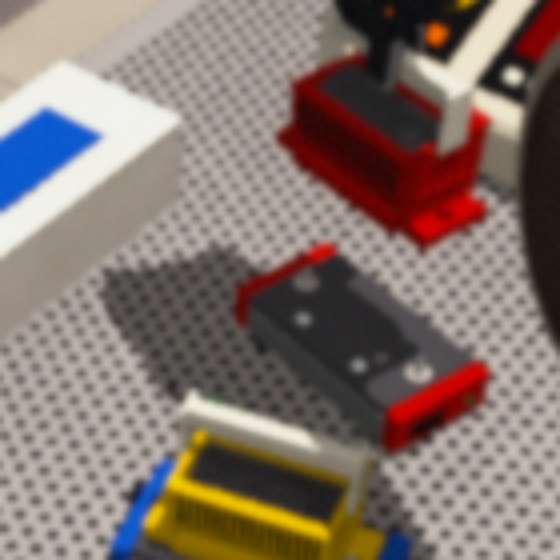

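The side view shows red held above the empty red station, with its pin rings at crop (307,278) and (418,371).

```bash

python3 -c "
from h import *
c=camera('side')
f=lambda u,v:unproj(c,((u+.5)/4-.5+270,(v+.5)/4-.5+50),.04)
A,B=f(307,278),f(418,371);d=A-B;print(A,B,(A+B)/2,np.linalg.norm(d),np.degrees(np.arctan2(d[1],d[0])))"
python3 -m handwheel '{"gripper":[-1,-1,-1,-1,-1,-1,-1,-1],"slide":[[0.5,0,10],[0.3,0,18],[0.4,0,22],[0.4,0,20],[0.3,0,18],[0.2,0,12],[0.1,0,6],[0,0,0]],"yaw":[0.002,0,0,0,0,0,0,0]}'
python3 -m handwheel '{"gripper":[-1],"slide":[[0,0,0]],"yaw":[0]}'
python3 -c "
from h import *
delta(.5465,-.344,-13.7)"
```

```text
[ 0.60208648 -0.36385747  0.04      ] [ 0.4851325  -0.33189093  0.04      ] [ 0.54360949 -0.3478742   0.04      ] 0.12124394065044554 -15.287030862887242
time: 24.95
ee_pos: [0.5455, -0.3432, 0.1369]
tcp_rot: [179.6, 1.0, 166.2]
wrist_force: [-0.3, -0.1, -2.5]
opening: 0.0115
grasp_force: 42.1
time: 25.03
ee_pos: [0.5461, -0.3436, 0.1388]
tcp_rot: [179.7, 1.2, 166.2]
wrist_force: [0.5, 0.2, -3.0]
opening: 0.0109
grasp_force: 42.1
z 0.1388 tool dx,dy mm [-0.5 -0.3] yaw rad -0.0011 t 25.0333
```

```bash

python3 -m handwheel '{"gripper":[-1,-1,-1,-1,-1,-1],"slide":[[0,0.5,2],[0,0,3],[0,0,3],[0,0,3],[0,0,2],[0,0,0]],"yaw":[0,0,0,0,0,0]}'
python3 -m handwheel '{"gripper":[-1,-1,-1,-1],"slide":[[0,0,2],[0,0,2],[0,0,2],[0,0,0]],"yaw":[0,0,0,0]}'
```

```text
time: 25.53
ee_pos: [0.5461, -0.3431, 0.1246]
tcp_rot: [179.7, 1.1, 166.2]
wrist_force: [-0.5, -0.4, -4.2]
opening: 0.0113
grasp_force: 42.2
time: 25.87
ee_pos: [0.5462, -0.3433, 0.1187]
tcp_rot: [179.7, 1.1, 166.2]
wrist_force: [-0.4, -2.6, -3.2]
opening: 0.0113
grasp_force: 42.2
```

```bash

python3 -m handwheel '{"gripper":[-1,-1,-1,-1,-1],"slide":[[0,-0.8,0.5],[0,0,0.7],[0,0,0.7],[0,0,0.7],[0,0,0]],"yaw":[0,0,0,0,0]}'
python3 -m handwheel '{"gripper":[1,1,1,1,1,1],"slide":[[0,0,0],[0,0,0],[0,0,0],[0,0,0],[0,0,0],[0,0,0]],"yaw":[0,0,0,0,0,0]}'
python3 -m handwheel '{"gripper":[1,1,1,1,1,1],"slide":[[0,0,-10],[0,0,-20],[0,0,-30],[0,0,-30],[0,0,-20],[0,0,-10]],"yaw":[0,0,0,0,0,0]}'
python3 -c "
from h import *
delta(.4755,-.1352,13.8)"
```

```text
time: 26.28
ee_pos: [0.5463, -0.3437, 0.1172]
tcp_rot: [179.7, 1.2, 166.2]
wrist_force: [-4.2, 0.9, 3.2]
opening: 0.0113
grasp_force: 43.2
time: 26.78
ee_pos: [0.5463, -0.3438, 0.1164]
tcp_rot: [179.7, 1.1, 166.2]
wrist_force: [-0.2, -0.3, 0.1]
opening: 0.0824
grasp_force: 0.0
time: 27.28
ee_pos: [0.5443, -0.3442, 0.241]
tcp_rot: [179.8, 1.4, 166.2]
wrist_force: [-0.6, -0.8, 0.3]
opening: 0.0853
grasp_force: 0.0
z 0.241 tool dx,dy mm [116.6 186.6] yaw rad -0.4814 t 27.2833
```

```bash

python3 -m handwheel '{"gripper":[1,1,1,1,1,1,1,1],"slide":[[6,9,0],[12,19,0],[15,24,0],[15,24,0],[15,24,0],[15,24,0],[15,24,0],[12,19,0]],"yaw":[0,0,0,0,0,0,0,0]}' >/dev/null
python3 -m handwheel '{"gripper":[1,1,1,1,1,1,1,1],"slide":[[8,13,0],[3.6,6.6,0],[0,0,0],[0,0,0],[0,0,0],[0,0,0],[0,0,0],[0,0,0]],"yaw":[0,0,-0.1,-0.12,-0.12,-0.1,-0.041,0]}'
python3 look.py wyel .4755 -.1352 13.8
```

```text
time: 28.62
ee_pos: [0.4753, -0.1353, 0.2357]
tcp_rot: [-179.7, 1.2, -166.1]
wrist_force: [0.4, 0.3, -0.3]
opening: 0.0851
grasp_force: 0.0
z 0.2356 tool dx,dy mm [-0.2 -0. ] yaw rad -0.0017 t 28.6667
```

View pics/wyel.png

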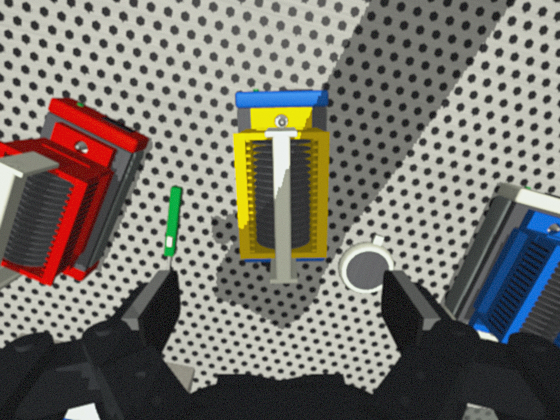

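Yellow handle runs from (282,131) to (283,281), with its pin at (281.5,121). Compared with the wred view, that asks for about +2 mm in x and +0.8 mm in y.

```bash
python3 px.py wyel 282 131 .14 283 281 .14
python3 -m handwheel '{"gripper":[1,1,1,1,1,1,1,1],"slide":[[2,0.8,15],[0,0,25],[0,0,25],[0,0,25],[0,0,16],[0,0,10],[0,0,3],[0,0,0]],"yaw":[-0.003,0,0,0,0,0,0,0]}' 40
python3 -m handwheel '{"gripper":[-1,-1,-1,-1,-1,-1,-1,-1],"slide":[[0,0,0],[0,0,0],[0,0,0],[0,0,0],[0,0,0],[0,0,0],[0,0,0],[0,0,0]],"yaw":[0,0,0,0,0,0,0,0]}' 40
```

```text
[ 0.4211 -0.1472  0.14  ] [ 0.5315 -0.119   0.14  ] mid [ 0.4763 -0.1331  0.14  ] len 0.1139 yaw -165.67
z 0.2356 tool dx,dy mm [-1.5  1.8] yaw rad -0.0109 t 28.6667
time: 29.33
ee_pos: [0.4753, -0.1346, 0.1161]
tcp_rot: [-179.8, 1.1, -166.1]
wrist_force: [0.1, -1.1, 0.9]
opening: 0.0854
grasp_force: 0.0
time: 30.0
ee_pos: [0.4756, -0.1346, 0.1166]
tcp_rot: [-179.7, 1.2, -166.0]
wrist_force: [-0.0, -0.6, 3.9]
opening: 0.0113
grasp_force: 41.2
```

```bash
python3 -m handwheel '{"gripper":[-1,-1,-1,-1,-1,-1,-1,-1],"slide":[[0,0,-5],[0,0,-10],[0,0,-15],[0,0,-20],[0,0,-25],[0,0,-25],[0,0,-20],[0,0,-8]],"yaw":[0,0,0,0,0,0,0,0]}'
python3 -c "
from h import *
delta(.5605,.3535,8.9)"
```

```text
time: 30.67
ee_pos: [0.4732, -0.1347, 0.2477]
tcp_rot: [-179.7, 1.3, -166.0]
wrist_force: [0.2, -0.8, -1.9]
opening: 0.0113
grasp_force: 40.5
z 0.2477 tool dx,dy mm [-202.5  452.8] yaw rad 0.0883 t 30.6667
```

```bash

python3 -m handwheel '{"gripper":[-1,-1,-1,-1,-1,-1,-1,-1],"slide":[[-5,11,0],[-10.4,23.3,0],[-10.4,23.3,0],[-10.4,23.3,0],[-10.4,23.3,0],[-10.4,23.3,0],[-10.4,23.3,0],[-10.4,23.3,0]],"yaw":[0,0,0,0,0,0,0,0]}' >/dev/null
python3 -m handwheel '{"gripper":[-1,-1,-1,-1,-1,-1,-1,-1],"slide":[[-10.4,23.3,0],[-10.4,23.3,0],[-10.4,23.3,0],[-10.4,23.3,0],[-10.4,23.3,0],[-10.4,23.3,0],[-10.4,23.3,0],[-10.4,23.3,0]],"yaw":[0,0,0,0,0,0,0,0]}'
python3 -m handwheel '{"gripper":[-1,-1,-1,-1,-1,-1,-1,-1],"slide":[[-10.4,23.3,0],[-10.4,23.3,0],[-10.4,23.3,0],[-6.5,14.5,0],[-3.8,7.9,0],[0,0,0],[0,0,0],[0,0,0]],"yaw":[0,0,0,0.02,0.04,0.028,0,0]}'
python3 -c "
from h import *
delta(.5605,.3535,8.9)"
```

```text
time: 32.0
ee_pos: [0.5414, 0.2559, 0.2443]
tcp_rot: [-179.7, 1.0, -166.0]
wrist_force: [0.7, -0.7, -1.9]
opening: 0.0111
grasp_force: 40.4
time: 32.67
ee_pos: [0.5596, 0.354, 0.245]
tcp_rot: [-179.8, 1.0, -171.0]
wrist_force: [-0.5, 1.2, -1.9]
opening: 0.0112
grasp_force: 40.4
z 0.245 tool dx,dy mm [-0.8 -0.6] yaw rad 0.0016 t 32.6667
```

```bash

python3 -m handwheel '{"gripper":[-1,-1,-1,-1,-1,-1,-1,-1],"slide":[[-0.7,-0.5,10],[0,0,18],[0,0,22],[0,0,20],[0,0,18],[0,0,12],[0,0,6],[0,0,0]],"yaw":[0.002,0,0,0,0,0,0,0]}'
python3 -m handwheel '{"gripper":[-1],"slide":[[0,0,0]],"yaw":[0]}'
python3 -c "
from h import *
delta(.5624,.3535,8.9)"
```

```text
time: 33.33
ee_pos: [0.5626, 0.3528, 0.1389]
tcp_rot: [-179.8, 1.0, -171.2]
wrist_force: [-0.6, 0.9, -2.8]
opening: 0.0114
grasp_force: 40.4
time: 33.42
ee_pos: [0.5632, 0.3533, 0.141]
tcp_rot: [-179.9, 1.2, -171.2]
wrist_force: [-0.0, -0.2, -1.5]
opening: 0.0112
grasp_force: 40.4
z 0.141 tool dx,dy mm [0.8 0.3] yaw rad -0.0017 t 33.4167
```

```bash

python3 -m handwheel '{"gripper":[-1,-1,-1,-1,-1,-1],"slide":[[0.6,0.2,3],[0,0,4],[0,0,4],[0,0,3],[0,0,1],[0,0,0]],"yaw":[0,0,0,0,0,0]}'
python3 -m handwheel '{"gripper":[-1,-1,-1,-1],"slide":[[0,0,2],[0,0,2],[0,0,2],[0,0,0]],"yaw":[0,0,0,0]}'
```

```text
time: 33.92
ee_pos: [0.5627, 0.3533, 0.1248]
tcp_rot: [-179.8, 1.1, -171.2]
wrist_force: [0.4, 0.3, -1.5]
opening: 0.0111
grasp_force: 40.4
time: 34.25
ee_pos: [0.5628, 0.3533, 0.1188]
tcp_rot: [-179.8, 1.1, -171.2]
wrist_force: [-0.3, -0.4, -2.4]
opening: 0.0109
grasp_force: 40.4
```

```bash

python3 -m handwheel '{"gripper":[-1,-1,-1,-1,-1],"slide":[[0,0,0.8],[0,0,0.8],[0,0,0.8],[0,0,0.6],[0,0,0]],"yaw":[0,0,0,0,0]}'
python3 -m handwheel '{"gripper":[1,1,1,1,1,1],"slide":[[0,0,0],[0,0,0],[0,0,0],[0,0,0],[0,0,0],[0,0,0]],"yaw":[0,0,0,0,0,0]}'
python3 -m handwheel '{"gripper":[1,1,1,1,1,1],"slide":[[0,0,-10],[0,0,-20],[0,0,-30],[0,0,-30],[0,0,-20],[0,0,-10]],"yaw":[0,0,0,0,0,0]}'
python3 -c "
from h import *
delta(.5102,.1424,-1.8)"
```

```text
time: 34.67
ee_pos: [0.5631, 0.3534, 0.1166]
tcp_rot: [-179.9, 1.2, -171.2]
wrist_force: [-0.7, -1.5, 0.7]
opening: 0.0114
grasp_force: 40.7
time: 35.17
ee_pos: [0.563, 0.3534, 0.1163]
tcp_rot: [-179.9, 1.2, -171.2]
wrist_force: [0.3, 0.7, 0.3]
opening: 0.0822
grasp_force: 0.0
time: 35.67
ee_pos: [0.561, 0.3537, 0.241]
tcp_rot: [-180.0, 1.4, -171.2]
wrist_force: [-0.1, 0.8, 0.4]
opening: 0.086
grasp_force: 0.0
z 0.241 tool dx,dy mm [  82.5 -201. ] yaw rad 0.1849 t 35.6667
```

```bash

python3 -m handwheel '{"gripper":[1,1,1,1,1,1,1,1],"slide":[[5,-12,0],[10,-24,0],[13,-32,0],[13,-32,0],[13,-32,0],[13,-32,0],[9,-22,0],[6.5,-15,0]],"yaw":[0,0,0,0,0.035,0.05,0.05,0.05]}'
python3 -m handwheel '{"gripper":[1,1,1],"slide":[[0,0,0],[0,0,0],[0,0,0]],"yaw":[0,0,0]}'
python3 -c "
from h import *
delta(.5100,.1423,-1.85)"
```

```text
time: 36.33
ee_pos: [0.5039, 0.1415, 0.2363]
tcp_rot: [179.9, 1.2, 178.0]
wrist_force: [0.8, 0.3, 0.3]
opening: 0.0856
grasp_force: 0.0
time: 36.58
ee_pos: [0.5049, 0.1441, 0.2356]
tcp_rot: [179.9, 1.2, 178.3]
wrist_force: [0.2, 0.6, -0.1]
opening: 0.0857
grasp_force: 0.0
z 0.2356 tool dx,dy mm [-5.2 -1.7] yaw rad 0.0019 t 36.5833
```

```bash

python3 -m handwheel '{"gripper":[1,1,1,1,1,1,1,1],"slide":[[-5,-1.7,10],[0,0,25],[0,0,25],[0,0,25],[0,0,19],[0,0,10],[0,0,5],[0,0,0]],"yaw":[0.002,0,0,0,0,0,0,0]}' 40
python3 -c "
from h import *
delta(.5118,.1423,-1.85)"
python3 -m handwheel '{"gripper":[-1,-1,-1,-1,-1,-1,-1,-1],"slide":[[0,0,0],[0,0,0],[0,0,0],[0,0,0],[0,0,0],[0,0,0],[0,0,0],[0,0,0]],"yaw":[0,0,0,0,0,0,0,0]}' 40
```

```text
time: 37.25
ee_pos: [0.5117, 0.1422, 0.1151]
tcp_rot: [180.0, 1.1, 178.1]
wrist_force: [-0.4, -0.2, 0.4]
opening: 0.0853
grasp_force: 0.0
z 0.1151 tool dx,dy mm [-0.   0.1] yaw rad -0.0003 t 37.25
time: 37.92
ee_pos: [0.5122, 0.1421, 0.1165]
tcp_rot: [179.9, 1.2, 178.1]
wrist_force: [-0.1, 0.8, 3.2]
opening: 0.0113
grasp_force: 40.6
```

Gripped at the same spot. I lift and carry it to the blue station (grasp pose there was 0.4756, -0.1346, yaw 14.0).

```bash
python3 -m handwheel '{"gripper":[-1,-1,-1,-1,-1,-1,-1,-1],"slide":[[0,0,-5],[0,0,-10],[0,0,-15],[0,0,-20],[0,0,-25],[0,0,-25],[0,0,-20],[0,0,-8]],"yaw":[0,0,0,0,0,0,0,0]}'
python3 -c "
from h import *
delta(.4735,-.1348,14.0)"
```

```text
time: 38.58
ee_pos: [0.5098, 0.1418, 0.2477]
tcp_rot: [179.9, 1.4, 178.1]
wrist_force: [0.2, 0.6, -1.7]
opening: 0.0109
grasp_force: 39.9
z 0.2477 tool dx,dy mm [  27.  -277.7] yaw rad -0.278 t 38.5833
```

```bash

python3 -m handwheel '{"gripper":[-1,-1,-1,-1,-1,-1,-1,-1],"slide":[[1,-11,0],[2,-22,0],[2.3,-24,0],[2.3,-24,0],[2.3,-24,0],[2.3,-24,0],[2.3,-24,0],[2.3,-24,0]],"yaw":[0,0,0,0,0,0,0,0]}' >/dev/null
python3 -m handwheel '{"gripper":[-1,-1,-1,-1,-1,-1],"slide":[[2.3,-24,0],[2.3,-24,0],[2.2,-22,0],[1.8,-16,0],[1,-9,0],[0.6,-5.7,0]],"yaw":[0,0,0,0,0,0]}'
python3 -m handwheel '{"gripper":[-1,-1,-1,-1,-1,-1],"slide":[[0,0,0],[0,0,0],[0,0,0],[0,0,0],[0,0,0],[0,0,0]],"yaw":[-0.07,-0.1,-0.08,-0.028,0,0]}'
python3 -c "
from h import *
delta(.4735,-.1348,14.0)"
```

```text
time: 39.75
ee_pos: [0.4723, -0.136, 0.2421]
tcp_rot: [179.9, 1.1, 178.0]
wrist_force: [0.5, 0.1, -2.7]
opening: 0.0112
grasp_force: 39.9
time: 40.25
ee_pos: [0.473, -0.1345, 0.2428]
tcp_rot: [-179.8, 1.1, -166.0]
wrist_force: [0.5, 0.1, -2.8]
opening: 0.0116
grasp_force: 39.9
z 0.2428 tool dx,dy mm [-0.4 -0.4] yaw rad -0.0005 t 40.25
```

```bash

python3 -m handwheel '{"gripper":[-1,-1,-1,-1,-1,-1,-1,-1],"slide":[[-0.4,-0.3,10],[0,0,18],[0,0,22],[0,0,20],[0,0,18],[0,0,12],[0,0,4],[0,0,0]],"yaw":[0,0,0,0,0,0,0,0]}'
python3 -m handwheel '{"gripper":[-1],"slide":[[0,0,0]],"yaw":[0]}'
python3 -c "
from h import *
delta(.4756,-.1346,14.0)"
```

```text
time: 40.92
ee_pos: [0.4751, -0.1348, 0.1381]
tcp_rot: [-179.8, 1.1, -166.0]
wrist_force: [-0.3, 0.2, -1.5]
opening: 0.0109
grasp_force: 39.9
time: 41.0
ee_pos: [0.4759, -0.135, 0.1398]
tcp_rot: [-179.7, 1.2, -166.0]
wrist_force: [0.5, 0.8, -2.7]
opening: 0.011
grasp_force: 39.9
z 0.1398 tool dx,dy mm [0.2 0.5] yaw rad 0.0 t 41.0
```

```bash

python3 -m handwheel '{"gripper":[-1,-1,-1,-1,-1,-1],"slide":[[0.2,0.4,3],[0,0,4],[0,0,4],[0,0,2],[0,0,1],[0,0,0]],"yaw":[0,0,0,0,0,0]}'
python3 -m handwheel '{"gripper":[-1,-1,-1,-1],"slide":[[0,0,2],[0,0,2],[0,0,2],[0,0,0]],"yaw":[0,0,0,0]}'
```

```text
time: 41.5
ee_pos: [0.4755, -0.1346, 0.1249]
tcp_rot: [-179.8, 1.1, -166.0]
wrist_force: [0.2, -0.0, -3.1]
opening: 0.0111
grasp_force: 39.9
time: 41.83
ee_pos: [0.4756, -0.1346, 0.1187]
tcp_rot: [-179.8, 1.1, -166.0]
wrist_force: [-0.8, 0.2, -2.9]
opening: 0.0112
grasp_force: 39.9
```

```bash

python3 -m handwheel '{"gripper":[-1,-1,-1,-1,-1],"slide":[[0,0,0.8],[0,0,0.8],[0,0,0.8],[0,0,0.6],[0,0,0]],"yaw":[0,0,0,0,0]}'
python3 -m handwheel '{"gripper":[1,1,1,1,1,1],"slide":[[0,0,0],[0,0,0],[0,0,0],[0,0,0],[0,0,0],[0,0,0]],"yaw":[0,0,0,0,0,0]}'
python3 -m handwheel '{"gripper":[1,1,1,1,1,1],"slide":[[0,0,-10],[0,0,-20],[0,0,-30],[0,0,-30],[0,0,-25],[0,0,-10]],"yaw":[0,0,0,0,0,0]}'
python3 -m handwheel '{"gripper":[1,1,1,1,1,1,1,1],"slide":[[10,0,-10],[20,0,-10],[25,0,0],[25,0,0],[20,0,0],[10,0,0],[0,0,0],[0,0,0]],"yaw":[0,0,0,0,0,0,0,0]}'
python3 -c "
from h import *
c=camera('top');s=camera('side')
cv2.imwrite('pics/end_t.png',cv2.resize(c['img'][120:290,60:500,::-1],(792,306),interpolation=cv2.INTER_CUBIC))
cv2.imwrite('pics/end_s.png',cv2.resize(s['img'][70:340,110:410,::-1],(660,594),interpolation=cv2.INTER_CUBIC))"
```

```text
time: 42.25
ee_pos: [0.4758, -0.1346, 0.1164]
tcp_rot: [-179.7, 1.1, -166.0]
wrist_force: [-1.1, 0.0, -1.8]
opening: 0.0112
grasp_force: 40.1
time: 42.75
ee_pos: [0.4759, -0.1346, 0.1163]
tcp_rot: [-179.8, 1.2, -166.0]
wrist_force: [-0.4, 0.2, -0.2]
opening: 0.0824
grasp_force: 0.0
time: 43.25
ee_pos: [0.474, -0.1349, 0.2457]
tcp_rot: [-179.6, 1.4, -166.0]
wrist_force: [0.7, -0.3, 0.6]
opening: 0.0854
grasp_force: 0.0
time: 43.92
ee_pos: [0.366, -0.1615, 0.2589]
tcp_rot: [-179.8, 1.2, -166.0]
wrist_force: [-0.0, 1.0, -0.2]
opening: 0.0854
grasp_force: 0.0
```

View pics/end_t.png

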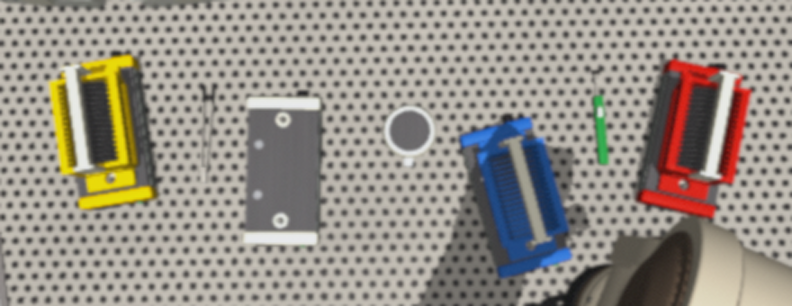

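View pics/end_s.png

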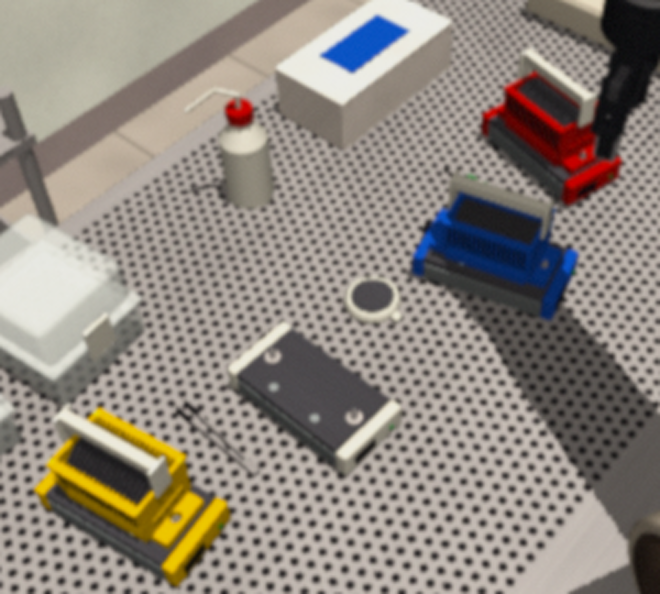

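Both end pictures show yellow (top view 105,130), blue (515,195) and red (695,135) flat on their own stations with pins showing in the holes. The spare (282,170) is empty and the bystanders lie where they were.

```bash
python3 -c "
from workcell import ticket
print(ticket.job_done())"
```

```text
the job is handed in; nothing more can be done
None
```

The red, blue and yellow cassettes are each pinned and released on their own stations, with the spare empty and the bystanders undisturbed; blue was tilted about 5° in the air for some seconds after joint 6 hit its limit, and I corrected this before setting it down; job handed in at about 44 s.

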